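# Scrape the bone offcuts off the butcher's block

### The job

Take the bench scraper from its rack and scrape all five bone offcuts off the butcher's block into the grey tray beside it, without touching the bones with the gripper or arm. Then hang the scraper back in the rack, blade down through the slot and handle resting on the top, and leave the two jars where they are.

Things in the scene. Friction and masses are not known exactly. Their poses are not given: they have to be found in the camera images.
- block: white polyethylene butcher's block, fixed: 240 (x) x 340 (y) mm, flat bare top 65 mm above the table. Origin: centre of its underside, at table height; z up. The tray stands against one of its two 240 mm edges (+y or -y); the scraper rack stands off the other, its slot nearly parallel to that edge and about 92 mm from it
- tray: open grey plastic tray for the bone scraps, fixed, empty: 325 (x) x 176 (y) mm over the rim, 42 high, walls and floor 4 thick. Origin: centre of its underside, on the table; z up. Its long side runs along the block's edge with a gap of 4 mm and overlaps it at both ends; the rim is 23 mm lower than the block's top
- rack: stainless scraper rack, fixed: bent-sheet bridge, top plate 204 (x) x 76 (y) mm, 4 thick, upper face 110 above the table, on two end legs whose feet reach 132 either side along x. The slot in the plate runs along x: 176 x 16 mm, open below. Origin: on the table under the slot's centre; z up
- rack_slot (a point): centre of the slot at the upper face of the rack's top plate (110 mm above the table)
- scraper: bench scraper, 240 g: steel blade 160 long (x), 3 thick (y); black handle along its top 140 (x) x 32 (y) x 36 high, underside 85 and top 121 above the origin. Origin: middle of the blade's lower edge; z up. At the start it hangs in the rack, blade through the slot, handle resting on the plate, blade's edge 25 above the table. Both ends and faces are alike: it may go back either way round
- scraper_grip (a point): point on the handle's centre line to grip at, 111 mm above the blade's edge (26 mm above the handle's underside); grip across the 32 mm thickness (y)
- jar1: filled preserving jar with a metal lid, 85 in diameter, 119 high, 0.6 kg, loose on the table beyond the block. Origin: centre of its underside
- jar2: second preserving jar, the same
- bone1: rib offcut: a flat bone-coloured bar 70 long (x) x 20 wide (y) x 12 thick (z), 25 g. Loose on top of the block at the start. Origin: centre of its underside as built
- bone2: a second rib offcut, same as bone1: 70 x 20 x 12, 25 g. Loose on top of the block at the start. Origin: centre of its underside as built
- bone3: knuckle offcut: a 20 mm round shaft lying along x with a two-lobed head at +x, 60 long x 48 wide x 28 high, 35 g. Loose on top of the block at the start. Origin: centre of its underside as built
- bone4: sawn shank round: a bone disc 58 in diameter, 18 thick, with a dark marrow core, 45 g. Loose on top of the block at the start. Origin: centre of its underside as built
- bone5: a second shank round, same as bone4. Loose on top of the block at the start. Origin: centre of its underside as built
Things that resemble listed ones, but are neither listed nor needed, are in the scene too. Several things have the shape of the scraper; the one meant has the colours described above.

How it is judged:
On the way, in this order (a step that is already met when the one before it is completed fails the run):
1. the scraper has been lifted out of the rack (blade out of the slot) (z of scraper in the frame of rack above 0.105 m), for 0.1 s.
2. all five bones lie in the tray (x of bone1 in the frame of tray between -0.16 and 0.16 m and y of bone1 in the frame of tray between -0.088 and 0.088 m and z of bone1 in the frame of tray between -0.005 and 0.055 m and x of bone2 in the frame of tray between -0.16 and 0.16 m and y of bone2 in the frame of tray between -0.088 and 0.088 m and z of bone2 in the frame of tray between -0.005 and 0.055 m and x of bone3 in the frame of tray between -0.16 and 0.16 m and y of bone3 in the frame of tray between -0.088 and 0.088 m and z of bone3 in the frame of tray between -0.005 and 0.055 m and x of bone4 in the frame of tray between -0.16 and 0.16 m and y of bone4 in the frame of tray between -0.088 and 0.088 m and z of bone4 in the frame of tray between -0.005 and 0.055 m and x of bone5 in the frame of tray between -0.16 and 0.16 m and y of bone5 in the frame of tray between -0.088 and 0.088 m and z of bone5 in the frame of tray between -0.005 and 0.055 m), for 0.2 s.
At the end, for the whole second after the job is handed in: All five bones lie in the tray (origin inside its rim outline, under 55 mm above the table). The scraper hangs at rest in the rack: grip point within 20 mm of the slot's centre from above, blade's edge 18 to 34 mm above the table, upright and along the slot within 0.15 rad (all of step 2 and horizontal distance between scraper_grip and rack_slot below 0.02 m and z of scraper in the frame of rack between 0.018 and 0.034 m and angle between scraper's own z axis and vertical below 0.15 rad and angle between the x axis of scraper and the x axis of rack, either way round below 0.15 rad and linear speed of scraper below 0.02 m/s); the robot touches nothing.
It fails at once if the gripper or arm touches a bone (more than 0.5 N) (contact force between any of the fingers, the arm and bone1 above 0.5 N or contact force between any of the fingers, the arm and bone2 above 0.5 N or contact force between any of the fingers, the arm and bone3 above 0.5 N or contact force between any of the fingers, the arm and bone4 above 0.5 N or contact force between any of the fingers, the arm and bone5 above 0.5 N).
It fails at once if a jar is moved more than 30 mm, or a jar tipped more than 0.3 rad ((distance of jar1 from where it was at the start of the episode above 0.03 m or angle between jar1's own z axis and vertical above 0.3 rad) or (distance of jar2 from where it was at the start of the episode above 0.03 m or angle between jar2's own z axis and vertical above 0.3 rad)).
It also fails if it takes over 66 s, if anything falls off the work surface, if the arm or the gripper's body presses on something with over 40 N, if the wrist force passes 120 N, or if a joint passes its speed limit or range.

### The arm

A 7-joint arm with a two-finger parallel gripper is mounted at the origin on the work surface. World frame = base frame: x ahead of the robot, y to its left, z up, the work surface at z = 0. Lengths are in m, angles in rad, forces in N, time in s.
With the tool pointing down it reaches from about 0.425 to 1.025 m from the base axis. Payload 9.4 kg.
Tool frame: the origin (TCP) lies on the centre line of the jaws, within the pads' length; the fingertips stand 19 mm ahead of it and the grasp point (between the pads) is the TCP (r.nose_length is the z of the fingertips in the tool frame, in m); z points along the fingers, y is the direction in which the jaws open and shut (so a half turn about z gives the same grasp; the last joint's range is limited). The gripper opens to 93 mm and grips with 3 to 60 N. Pads are 15 mm wide; open, the fingers measure 128 mm over their backs; the gripper's body (75 mm by 188 mm) begins 65 mm behind the grasp point.
Start: joints at [-0.077, 0.599, -0.003, 1.599, 0.002, 0.943, -0.08], TCP at [0.725, -0, 0.238] pointing down, gripper open.
Joint ranges: [-2.57, 2.57], [-0.35, 1.97], [-1.29, 1.29], [0.11, 2.56], [-1.05, 4.19], [0.11, 1.86], [-2.63, 2.63]. Speed limits (rad/s): [2.22, 2.22, 3.01, 3.01, 3.14, 3.14, 3.14].

### API

Orientations are given as [roll, pitch, yaw] about the fixed x, y, z axes, in that order (R = Rz(yaw) Ry(pitch) Rx(roll)).
In Python, from station import r, eyes gives the robot as it stands.
- The arm moves only by the shell command python3 -m pendant 'ROWS'. ROWS is a JSON object of lists of equal length, an entry for each row: "fingers": the opening, from 0 (shut) to 1 (fully open); "delta_pos": the shift along the tool's x, y, z in m, a list of three; "turn": the turn about the tool's z in degrees. In form: {"fingers": [fingers, ...], "delta_pos": [[tx, ty, tz], ...], "turn": [turn, ...]}. A call has 1 to 12 rows; each row is the pose to reach, as a shift and turn from the pose commanded when the call began, along the tool's axes at that moment; what a row does not reach only later rows make up. A row lasts 1/10 s, in which the tool goes at most 50 mm and 8.59 degrees, less where a joint would pass 70% of its speed; a pose out of reach is approached as far as the arm can. A call with a gripper value outside its range is refused whole. The fingers move at their own pace and stop on an object; the grip force is fixed at half the most. Time passes only in rows, so rows that repeat a pose let the fingers close. It gives the time, the measured TCP pose, the force and the opening at its end, in the units of the state.
- r.state(): the state, without advancing time (a new reading comes with each control period).
- eyes.camera(name): name is "scene" or "side" or "wrist"; returns a dict with "color" (480x640x3 uint8, red, green, blue), "intrinsics" (3x3 intrinsics, pixels), "origin" and "attitude" of the camera in the world. Camera axes: x right, y up, looking along -z (the intrinsics and any distortion apply to the point x, -y, -z); pixel columns grow to the right and rows downward; lengths in m; the calibration is good to about 2 mm. A picture is of the moment at which its call begins. There is no depth.
- r.close_job(): hands the job in, once; it reports no verdict.
The state is a dict: "clock": time; "qpos": joint angles; "qvel": joint speeds; "effort": joint torques, N m; "tool_pos": TCP position; "tcp_rot": TCP orientation; "wrist_force": force on the tool from outside, world axes, zero at the start; "wrist_torque": the same for the moment, N m; "width": finger opening in m.
Only numpy, scipy, OpenCV 4.12 (cv2) and the standard library are available. Lean on these libraries where they do the work, as an engineer would, in place of code of your own. Each camera call takes 0.05 s, during which the arm holds its last target. There are 200 camera calls.

## Working session

There is one attempt and no reset: what is moved stays moved. The work goes in short steps, Python scripts to look and compute and a shell command to move; the robot and the scene stay as the last step left them, time stands still between calls to the robot, and variables do not carry over. Pictures are saved under pics/ and viewed, about 8 in all and at most 12, crops included, and the job is handed in when it is done.

```bash
ls; mkdir -p pics; cat > h.py <<'E'
import numpy as np, cv2
from station import r, eyes
def snap(name,fn):
    c=eyes.camera(name); cv2.imwrite('pics/'+fn,c['color'][:,:,::-1].copy())
    np.savez('pics/'+fn+'.npz',K=c['intrinsics'],o=c['origin'],a=np.array(c['attitude']))
    return c
def cal(fn):
    d=np.load('pics/'+fn+'.npz'); a=d['a']
    if a.shape==(3,):
        from scipy.spatial.transform import Rotation as R
        a=R.from_euler('xyz',a).as_matrix()
    return d['K'],d['o'],a
def back(fn,u,v,z):
    K,o,a=cal(fn); p=np.linalg.solve(K,[u,v,1.]); d=a@np.array([p[0],-p[1],-p[2]])
    return o+d*(z-o[2])/d[2]
def proj(fn,P):
    K,o,a=cal(fn); q=a.T@(np.array(P)-o); q=K@np.array([q[0],-q[1],-q[2]]); return q[:2]/q[2]
E
python3 - <<'E'
from h import *
for n in ['scene','side','wrist']:
    c=snap(n,n+'0.png'); print(n,c['origin'],c['attitude'],c['intrinsics'],[k for k in c])
print(r.state())
E
```

```text
pics
scene [ 1.09608809 -0.38311647  0.89360174] [0.79376852 0.01891157 0.84728639] [[568.23417069   0.         324.42279155]
 [  0.         568.23417069 241.37747252]
 [  0.           0.           1.        ]] ['color', 'intrinsics', 'origin', 'attitude']
side [ 0.19242901 -0.62040146  1.12514426] [ 0.67951243  0.00520422 -0.4267204 ] [[509.74344712   0.         327.56533664]
 [  0.         509.74344712 234.81398425]
 [  0.           0.           1.        ]] ['color', 'intrinsics', 'origin', 'attitude']
wrist [0.72426572 0.06460346 0.38350738] [-2.40407537e-01  6.45746531e-04 -2.92330547e-05] [[421.18398425   0.         317.66144429]
 [  0.         421.18398425 236.73991427]
 [  0.           0.           1.        ]] ['color', 'intrinsics', 'origin', 'attitude']
{'clock': 0.15, 'qpos': array([-0.07671434,  0.59995135, -0.00253898,  1.59995698,  0.00177951,
        0.9429073 , -0.07980555]), 'qvel': array([-0.00071669, -0.00204515,  0.00032283, -0.00119037,  0.00087433,
        0.00135154, -0.00026183]), 'effort': array([ 4.23705205e-03, -7.65584278e+01,  1.49971146e+00, -2.52563953e+01,
       -5.22377843e-02,  1.48844108e-02,  9.41959070e-05]), 'tool_pos': array([7.24643280e-01, 5.47772176e-06, 2.36947296e-01]), 'tcp_rot': array([-3.14037624e+00,  1.02616489e-04,  1.57084786e+00]), 'wrist_force': array([ 0.02088454,  0.25961194, -0.75489603]), 'wrist_torque': array([ 0.03483015, -0.05859342, -0.04207662]), 'width': 0.09293641973078555}
```

View pics/scene0.png

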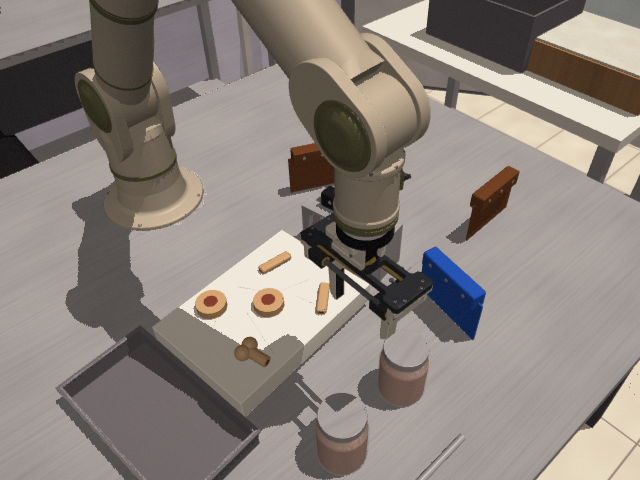

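View pics/side0.png

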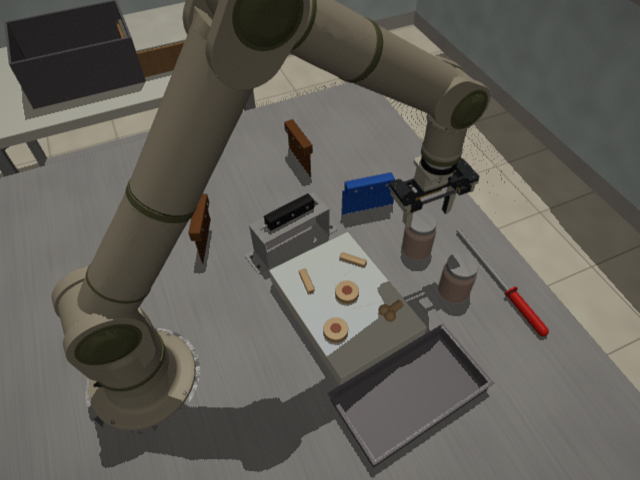

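The side view shows the rack with the black-handled scraper at about (290,212). The block spans (270–428, 235–380), the tray is at (410,395), the jars at (418,240) and (457,280), and the bones lie on the block. I'll enlarge this region for measuring.

```bash
python3 - <<'E'
from h import *
im=cv2.imread('pics/side0.png')[180:470,235:505]
im=cv2.resize(im,None,fx=2.06,fy=2.06,interpolation=cv2.INTER_CUBIC)
cv2.imwrite('pics/crop.png',im); print(im.shape)
E
```

```text
(597, 556, 3)
```

View pics/crop.png

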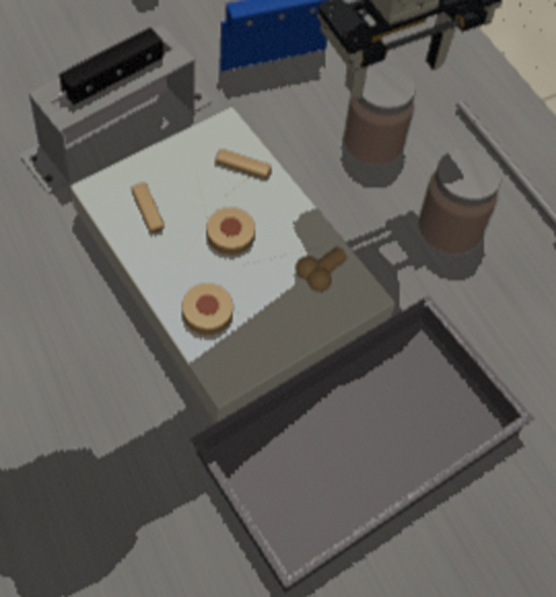

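```bash
cat >> h.py <<'E'
def bc(x,y,z): return back('side0.png',235+(x+.5)/2.06-.5,180+(y+.5)/2.06-.5,z)
E
python3 - <<'E'
from h import *
np.set_printoptions(precision=4,suppress=True)
A,B,C=[bc(*p,.065) for p in [(73,187),(234,109),(395,305)]]
print(A,B,C,np.linalg.norm(A-B),np.linalg.norm(B-C)); yaw=np.arctan2(*(B-A)[1::-1]); 
yb=np.arctan2(*(B-C)[1::-1])-np.pi/2
print('yaw',yaw,yb,'ctr',(A+C)/2)
D=A+C-B; uv=proj('side0.png',D); print('4th px crop',(uv-[235,180])*2.06)
T=[bc(*p,.042) for p in [(193,439),(427,300),(528,418),(288,584)]]
print('tray',*T, np.mean(T,0)); print([np.linalg.norm(T[i]-T[(i+1)%4]) for i in range(4)])
# handle top corners z = .146
H=[bc(*p,.146) for p in [(62,75),(155,33),(162,44),(68,87)]]
print('handle',*H,np.mean(H,0)); 
R=[bc(*p,.110) for p in [(30,97),(192,56)]]; print('rack',*R)
for n,p,z in [('b1',[(134,186),(147,183),(163,227),(151,232)],.077),('b2',[(217,155),(223,149),(271,166),(265,178)],.077),('b4',[(231,227)],.083),('b5',[(208,304)],.083),('b3',[(308,268),(320,280),(340,257)],.075),('j1',[(386,93)],.119),('j2',[(470,178)],.119)]:
    print(n,*[bc(*q,z)[:2] for q in p])
E
```

```text
[0.3617 0.1164 0.065 ] [0.5956 0.145  0.065 ] [ 0.6359 -0.1879  0.065 ] 0.2355823315818213 0.33541873609548034
yaw 0.1217668627416604 0.12061378408667167 ctr [ 0.4988 -0.0358  0.065 ]
4th px crop [218.3404 408.651 ]
tray [ 0.3675 -0.2263  0.042 ] [ 0.6826 -0.1884  0.042 ] [ 0.7039 -0.3546  0.042 ] [ 0.3914 -0.3967  0.042 ] [ 0.5363 -0.2915  0.042 ]
[np.float64(0.317391744566786), np.float64(0.16756895137332894), np.float64(0.31528711652809016), np.float64(0.17210033420843585)]
handle [0.3953 0.2241 0.146 ] [0.5278 0.2415 0.146 ] [0.5284 0.2202 0.146 ] [0.3953 0.2027 0.146 ] [0.4617 0.2221 0.146 ]
rack [0.3535 0.2375 0.11  ] [0.5677 0.2153 0.11  ]
b1 [0.4278 0.0785] [0.4439 0.076 ] [0.4364 0.0097] [0.4208 0.0093]
b2 [0.5396 0.0788] [0.5504 0.0841] [0.5928 0.0358] [0.5779 0.0227]
b4 [ 0.5075 -0.0271]
b5 [ 0.4401 -0.1077]
b3 [ 0.566  -0.1095] [ 0.5709 -0.1291] [ 0.6066 -0.1121]
j1 [0.7589 0.0499]
j2 [ 0.7806 -0.1032]
```

```bash
python3 -m pendant '{"fingers":[1,1,1,1,1,1,1,1,1,1,1,1],"delta_pos":[[0.02,-0.025,0],[0.05,-0.058,0],[0.08,-0.093,0],[0.11,-0.128,0],[0.14,-0.163,0],[0.17,-0.198,0],[0.2,-0.233,0],[0.223,-0.26,0],[0.223,-0.26,0],[0.223,-0.26,0],[0.223,-0.26,0],[0.223,-0.26,0]],"turn":[8,16,24,32,40,48,56,64,72,80,83,83]}'
python3 - <<'E'
from h import *
snap('wrist','w1.png'); print(r.state()['tool_pos'],r.state()['tcp_rot'])
E
```

```text
clock: 1.35
tool_pos: [0.4647, 0.2232, 0.2375]
tcp_rot: [3.141, 0.0, 0.122]
wrist_force: [-0.2, -0.5, 0.0]
width: 0.0929
[0.46479143 0.22313764 0.23752687] [3.14132429e+00 2.27073630e-04 1.24062096e-01]
```

View pics/w1.png

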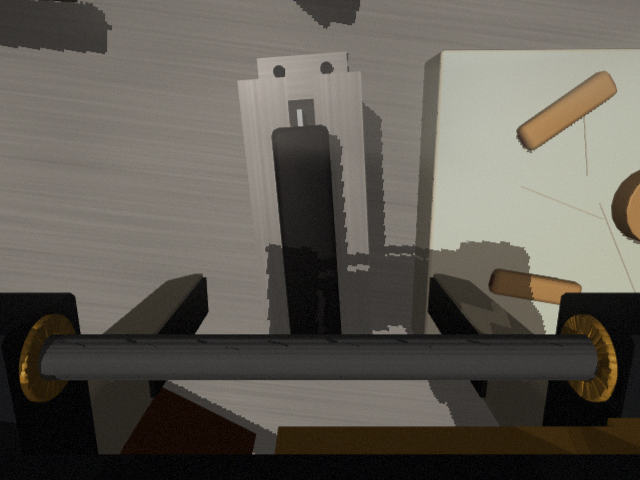

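The handle's far end runs from (274,130) to (328,127), the rack plate's far edge from (238,83) to (360,72), and the block's +y edge from (442,52) down to (427,330).

```bash
python3 - <<'E'
from h import *
np.set_printoptions(precision=4,suppress=True)
for n,u,v,z in [('hL',274,140,.146),('hL2',290,330,.146),('hR',329,140,.146),('hR2',340,330,.146),('hendTop',300,126,.146),('pL',238,83,.11),('pR',360,72,.11),('pL2',270,330,.11),('pR2',369,270,.11),('slotendL',289,99,.11),('slotendR',313,99,.11),('blk',442,52,.065),('blk2',427,330,.065)]:
    print(n,back('w1.png',u,v,z))
E
```

```text
hL [0.523  0.2538 0.146 ]
hL2 [0.4107 0.2329 0.146 ]
hR [0.5267 0.2237 0.146 ]
hR2 [0.4145 0.2023 0.146 ]
hendTop [0.5322 0.2404 0.146 ]
pL [0.5534 0.2826 0.11  ]
pR [0.5688 0.2091 0.11  ]
pL2 [0.391  0.2474 0.11  ]
pR2 [0.4438 0.1844 0.11  ]
slotendL [0.5479 0.2505 0.11  ]
slotendR [0.5497 0.2357 0.11  ]
blk [0.5954 0.1502 0.065 ]
blk2 [0.3841 0.1216 0.065 ]
```

```bash
python3 -m pendant '{"fingers":[1,1,1,1,1,0,0,0,0,0,0,0],"delta_pos":[[-0.001,-0.004,0.03],[-0.001,-0.004,0.06],[-0.001,-0.004,0.09],[-0.001,-0.004,0.1015],[-0.001,-0.004,0.1015],[-0.001,-0.004,0.1015],[-0.001,-0.004,0.1015],[-0.001,-0.004,0.1015],[-0.001,-0.004,0.1015],[-0.001,-0.004,0.1015],[-0.001,-0.004,0.1015],[-0.001,-0.004,0.1015]],"turn":[-3.7,-3.7,-3.7,-3.7,-3.7,-3.7,-3.7,-3.7,-3.7,-3.7,-3.7,-3.7]}'
python3 -c "
from h import *
print(r.state()); snap('side','s2.png')"
```

```text
clock: 2.6
tool_pos: [0.4635, 0.2269, 0.1362]
tcp_rot: [-3.142, -0.0, 0.187]
wrist_force: [0.8, 0.6, -0.2]
width: 0.0414
{'clock': 2.6, 'qpos': array([-0.7602667 ,  0.51868458,  0.27740621,  2.17889069, -0.29908685,
        0.47885966, -1.63470539]), 'qvel': array([ 5.20871626e-04,  1.30243805e-03, -7.65900070e-04,  6.81074503e-05,
       -2.25236547e-03,  4.72842534e-04, -4.55315086e-04]), 'effort': array([-1.71635288e-02, -5.70868456e+01,  4.84459385e+00, -1.38406965e+01,
        2.88037729e-03, -7.71141448e-02, -3.03386805e-04]), 'tool_pos': array([0.4635077 , 0.22687028, 0.13620173]), 'tcp_rot': array([-3.14156109e+00, -9.10832501e-05,  1.86823902e-01]), 'wrist_force': array([ 0.81579845,  0.59010034, -0.15024317]), 'wrist_torque': array([-0.01515641,  0.06409343, -0.06754979]), 'width': 0.04139218297264451}
```

```bash
python3 -m pendant '{"fingers":[0,0,0,0,0],"delta_pos":[[0,0,0],[0,0,0],[0,0,0],[0,0,0],[0,0,0]],"turn":[0,0,0,0,0]}'
```

```text
clock: 3.15
tool_pos: [0.4635, 0.227, 0.1361]
tcp_rot: [-3.141, -0.0, 0.187]
wrist_force: [-0.5, 1.9, 0.0]
width: 0.0318
```

```bash
python3 -m pendant '{"fingers":[0,0,0,0,0,0,0,0,0,0,0,0],"delta_pos":[[0,0,-0.02],[0,0,-0.045],[0,0,-0.07],[0,0,-0.095],[0,0,-0.105],[0,0,-0.105],[-0.012,0.03,-0.105],[-0.025,0.06,-0.105],[-0.038,0.09,-0.105],[-0.049,0.115,-0.105],[-0.049,0.115,-0.105],[-0.049,0.115,-0.105]],"turn":[0,0,0,0,0,0,1,2,3,3.5,3.5,3.5]}'
python3 - <<'E'
from h import *
snap('side','s3.png'); snap('wrist','w3.png')
a=cv2.imread('pics/s3.png')[100:480,200:520]; b=cv2.resize(cv2.imread('pics/w3.png'),(480,380))
cv2.imwrite('pics/m3.png',np.hstack([a,b]))
E
```

```text
clock: 4.35
tool_pos: [0.4363, 0.1044, 0.2403]
tcp_rot: [3.141, 0.001, 0.125]
wrist_force: [0.5, 0.5, -1.8]
width: 0.032
```

View pics/m3.png

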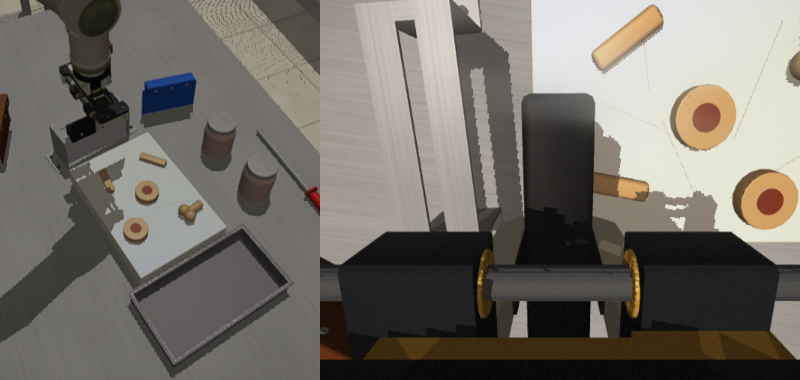

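```bash
python3 -m pendant '{"fingers":[0,0,0,0,0,0,0,0,0,0,0,0],"delta_pos":[[0,0,0.025],[0,0,0.05],[0,0,0.062],[0,0,0.062],[0,0.01,0.062],[0,0.022,0.062],[0,0.035,0.062],[0,0.048,0.062],[0,0.061,0.062],[0,0.074,0.062],[0,0.087,0.062],[0,0.1,0.062]],"turn":[0,0,0,0,0,0,0,0,0,0,0,0]}' && python3 -m pendant '{"fingers":[0,0,0,0,0,0,0,0,0,0,0,0],"delta_pos":[[0,0.013,0],[0,0.026,0],[0,0.039,0],[0,0.052,0],[0,0.065,0],[0,0.078,0],[0,0.091,0],[0,0.104,0],[0,0.117,0],[0,0.13,0],[0,0.13,0],[0,0.13,0]],"turn":[0,0,0,0,0,0,0,0,0,0,0,0]}'
python3 - <<'E'
from h import *
snap('side','s4.png'); snap('scene','c4.png')
a=cv2.imread('pics/s4.png')[130:480,220:520]; b=cv2.imread('pics/c4.png')[130:480,50:500]
cv2.imwrite('pics/m4.png',np.hstack([a,b]))
E
```

```text
clock: 5.65
tool_pos: [0.4496, 0.004, 0.1799]
tcp_rot: [3.142, -0.002, 0.125]
wrist_force: [-0.9, -0.3, -1.9]
width: 0.0322
clock: 6.85
tool_pos: [0.4654, -0.1238, 0.179]
tcp_rot: [3.142, 0.0, 0.125]
wrist_force: [-0.4, -0.2, -2.7]
width: 0.0316
```

View pics/m4.png

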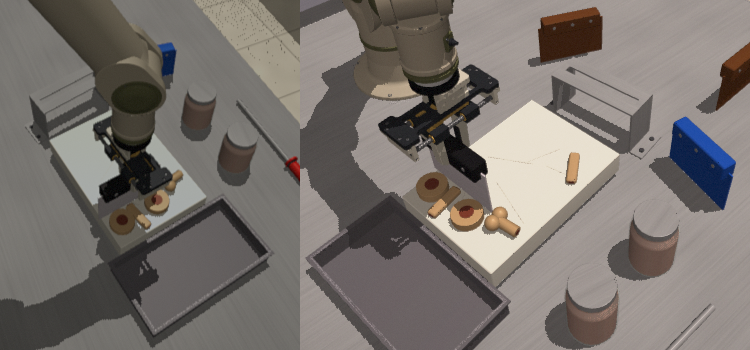

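```bash
python3 - <<'E'
from h import *
C0=np.array([.4988,-.0358]);t=.125;R=np.array([[np.cos(t),np.sin(t)],[-np.sin(t),np.cos(t)]])
for n,u,v,z in [('b4',217,343,.083),('b5',182,315,.083),('b3head',247,347,.08),('b3tip',266,361,.075),('b2',322,297,.077)]:
    print(n,R@(back('c4.png',u,v,z)[:2]-C0))
for n,u,v,z in [('b4',220+157,130+201,.083),('b5',220+122,130+222,.083)]:
    print(n,R@(back('s4.png',u,v,z)[:2]-C0))
E
```

```text
b4 [ 0.01671545 -0.11882761]
b5 [-0.07824924 -0.11976117]
b3head [ 0.06051712 -0.08941828]
b3tip [ 0.10300126 -0.08590047]
b2 [0.08300706 0.07996352]
b4 [ 0.00779028 -0.12149647]
b5 [-0.08801997 -0.12322489]
```

```bash
python3 -m pendant '{"fingers":[0,0,0,0,0,0,0,0,0,0,0,0],"delta_pos":[[0,0.01,0],[0,0.02,0],[0,0.03,0],[0,0.04,0],[0,0.05,0],[0,0.06,0],[0,0.07,0],[0,0.08,0],[0,0.09,0],[0,0.1,0],[0,0.11,0],[0,0.118,0]],"turn":[0,0,0,0,0,0,0,0,0,0,0,0]}' && python3 -m pendant '{"fingers":[0,0,0,0],"delta_pos":[[0,0.0,0],[0,0,0],[0,0,-0.03],[0,0,-0.06]],"turn":[0,0,0,0]}'
python3 - <<'E'
from h import *
snap('side','s5.png'); snap('scene','c5.png')
a=cv2.imread('pics/s5.png')[130:480,220:520]; b=cv2.imread('pics/c5.png')[130:480,50:500]
cv2.imwrite('pics/m5.png',np.hstack([a,b]))
E
```

```text
clock: 8.15
tool_pos: [0.4835, -0.2415, 0.1825]
tcp_rot: [3.14, -0.007, 0.126]
wrist_force: [-0.3, 1.5, 30.1]
width: 0.0319
clock: 8.55
tool_pos: [0.4799, -0.2411, 0.2397]
tcp_rot: [-3.141, 0.001, 0.125]
wrist_force: [0.5, 0.1, -2.4]
width: 0.0317
```

View pics/m5.png

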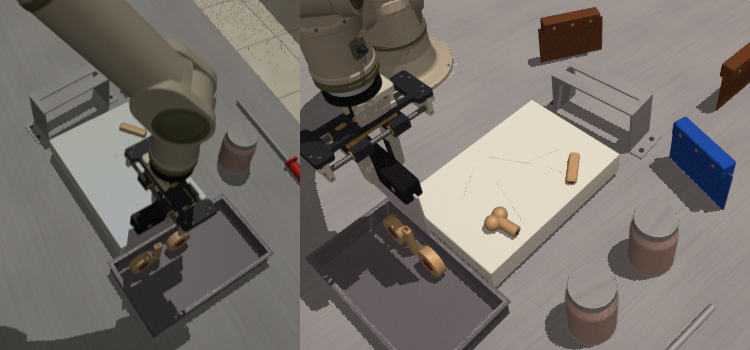

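```bash
python3 - <<'E'
from h import *
snap('wrist','w5.png')
a=cv2.resize(cv2.imread('pics/s5.png')[310:420,320:460],None,fx=2.85,fy=2.85,interpolation=2); b=cv2.resize(cv2.imread('pics/c5.png')[270:430,50:210],(400,400),interpolation=2)
w=cv2.resize(cv2.imread('pics/w5.png'),(380,285))
t=np.zeros((600,800,3),np.uint8); t[:a.shape[0],:a.shape[1]]=a[:, :400]; t[:400,400:]=b; t[315:600,:380]=w
cv2.imwrite('pics/m6.png',t)
E
```

```text
(no output)
```

View pics/m6.png

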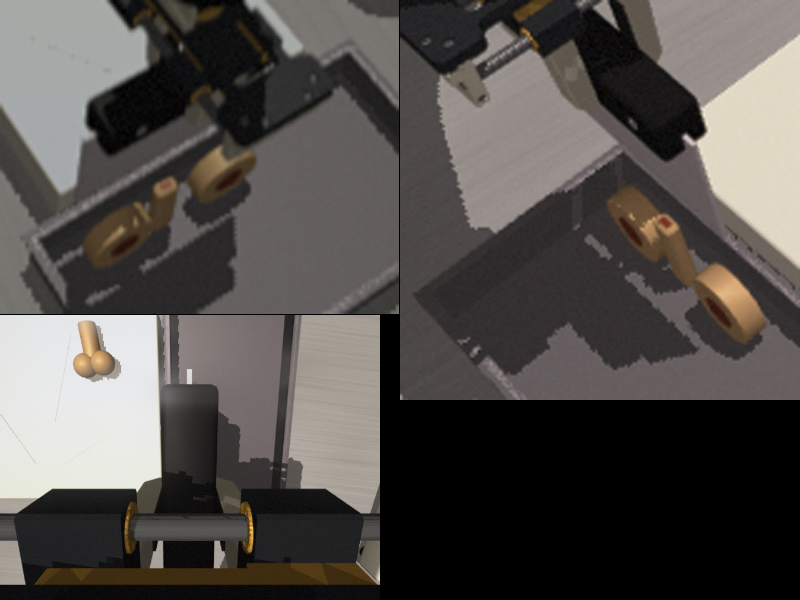

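```bash
cat >> h.py <<'E'
def overlay(fn,tp,yaw,dz=0,pitch=0):
    "predicted scraper outline; pitch about tool y through TCP"
    im=cv2.imread('pics/'+fn); c,s=np.cos(yaw),np.sin(yaw)
    def W(x,y,z):
        z=z-.111; x,z=x*np.cos(pitch)+z*np.sin(pitch),-x*np.sin(pitch)+z*np.cos(pitch)
        return np.array([tp[0]+c*x-s*y,tp[1]+s*x+c*y,tp[2]+z+dz])
    for (a,b) in [((-.08,0,0),(.08,0,0)),((.08,0,0),(.08,0,.085)),((-.08,0,0),(-.08,0,.085)),((-.07,-.016,.121),(.07,-.016,.121)),((.07,-.016,.121),(.07,.016,.121)),((.07,.016,.121),(-.07,.016,.121)),((.07,-.016,.085),(-.07,-.016,.085)),((.07,-.016,.121),(.07,-.016,.085))]:
        p,q=proj(fn,W(*a)),proj(fn,W(*b))
        im=cv2.line(im,tuple(int(round(x*8)) for x in p),tuple(int(round(x*8)) for x in q),(0,255,0),1,cv2.LINE_AA,3)
    return im
E
python3 - <<'E'
from h import *
s=r.state(); print(s['tool_pos'],s['tcp_rot'])
a=overlay('c5.png',s['tool_pos'],.125); w=overlay('w5.png',s['tool_pos'],.125)
t=np.hstack([cv2.resize(a[250:430,50:230],(400,400),interpolation=2),cv2.resize(w[50:450,160:560],(400,400),interpolation=2)])
cv2.imwrite('pics/m7.png',t)
E
```

```text
[ 0.48115653 -0.24135855  0.24055315] [ 3.13993069 -0.00328437  0.12562034]
```

View pics/m7.png

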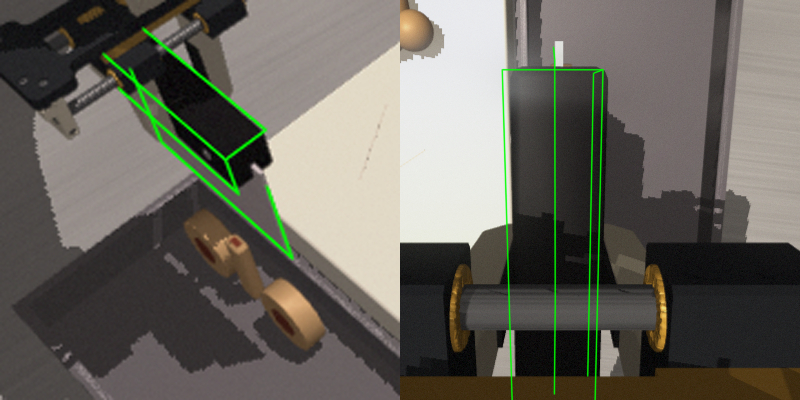

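```bash
python3 -m pendant '{"fingers":[0,0,0,0,0,0,0,0,0,0,0,0],"delta_pos":[[0.01,-0.035,0],[0.023,-0.08,0],[0.035,-0.125,0],[0.047,-0.17,0],[0.06,-0.215,0],[0.075,-0.26,0],[0.085,-0.305,0],[0.093,-0.347,0],[0.093,-0.347,0],[0.093,-0.347,0.03],[0.093,-0.347,0.062],[0.093,-0.347,0.062]],"turn":[0,0,0,0,0,0,0,0,0,0,0,0]}' && python3 -m pendant '{"fingers":[0,0,0,0,0,0,0,0,0,0,0,0],"delta_pos":[[0,0.0,0],[0,0.012,0],[0,0.026,0],[0,0.04,0],[0,0.054,0],[0,0.068,0],[0,0.082,0],[0,0.096,0],[0,0.11,0],[0,0.124,0],[0,0.137,0],[0,0.15,0]],"turn":[0,0,0,0,0,0,0,0,0,0,0,0]}' && python3 -m pendant '{"fingers":[0,0,0,0,0,0,0,0,0,0,0,0],"delta_pos":[[0,0.012,0],[0,0.024,0],[0,0.036,0],[0,0.048,0],[0,0.06,0],[0,0.072,0],[0,0.084,0],[0,0.096,0],[0,0.108,0],[0,0.12,0],[0,0.12,0],[0,0.12,0]],"turn":[0,0,0,0,0,0,0,0,0,0,0,0]}'
python3 - <<'E'
from h import *
snap('side','s8.png'); snap('scene','c8.png')
a=cv2.imread('pics/s8.png')[130:480,220:520]; b=cv2.imread('pics/c8.png')[130:480,50:500]
cv2.imwrite('pics/m8.png',np.hstack([a,b]))
E
```

```text
clock: 9.9
tool_pos: [0.5272, 0.1148, 0.1735]
tcp_rot: [3.14, 0.006, 0.126]
wrist_force: [0.3, 0.8, -2.6]
width: 0.0318
clock: 11.1
tool_pos: [0.5481, -0.0345, 0.1771]
tcp_rot: [3.142, -0.0, 0.126]
wrist_force: [0.3, 0.6, -2.5]
width: 0.0315
clock: 12.3
tool_pos: [0.5628, -0.1527, 0.177]
tcp_rot: [-3.141, 0.0, 0.125]
wrist_force: [0.2, 0.5, -3.2]
width: 0.0319
```

View pics/m8.png

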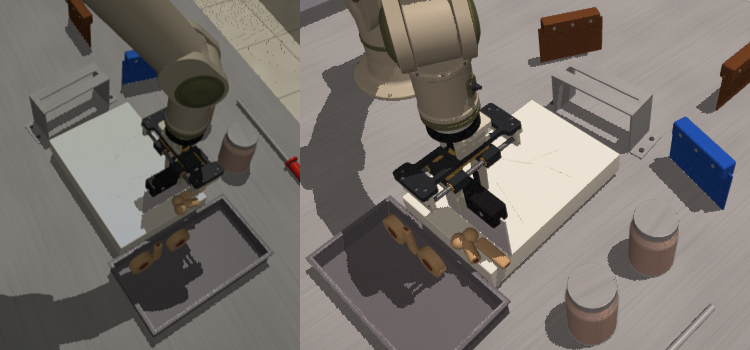

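```bash
python3 -m pendant '{"fingers":[0,0,0,0,0,0,0,0,0,0,0,0],"delta_pos":[[0,0.01,0],[0,0.02,0],[0,0.03,0],[0,0.04,0],[0,0.048,0],[0,0.055,0],[0,0.062,0],[0,0.068,0],[0,0.072,0],[0,0.072,0],[0,0.072,0],[0,0.072,0]],"turn":[0,0,0,0,0,0,0,0,0,0,0,0]}' && python3 -m pendant '{"fingers":[0,0,0,0],"delta_pos":[[0,0,0],[0,0,-0.03],[0,0,-0.065],[0,0,-0.065]],"turn":[0,0,0,0]}'
python3 - <<'E'
from h import *
snap('side','s9.png'); snap('scene','c9.png'); s=r.state(); print(s['tool_pos'])
a=overlay('s9.png',s['tool_pos'],.125)[230:480,320:520]; b=overlay('c9.png',s['tool_pos'],.125)[230:480,50:270]
cv2.imwrite('pics/m9.png',cv2.resize(np.hstack([a,b]),None,fx=1.9,fy=1.9,interpolation=2))
E
```

```text
clock: 13.6
tool_pos: [0.572, -0.2235, 0.1771]
tcp_rot: [-3.141, 0.0, 0.126]
wrist_force: [0.3, 0.5, -2.4]
width: 0.0319
clock: 14.0
tool_pos: [0.5739, -0.2248, 0.2464]
tcp_rot: [3.139, -0.006, 0.126]
wrist_force: [0.2, -0.7, -2.0]
width: 0.0317
[ 0.57222941 -0.22366494  0.24269141]
```

View pics/m9.png

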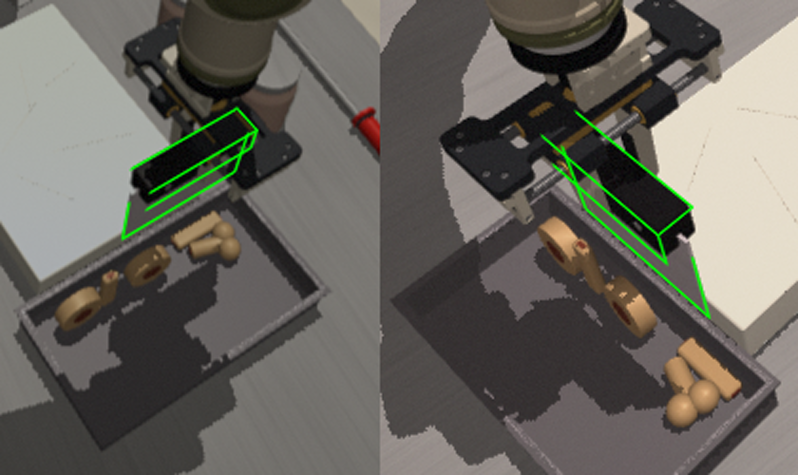

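All five bones now lie in the tray: the discs and rib at left, the knuckle and second rib at right. The scraper still matches its predicted outline. Next I'll move it back over the slot.

```bash
python3 -m pendant '{"fingers":[0,0,0,0,0,0,0,0,0,0,0,0],"delta_pos":[[-0.003,-0.03,0],[-0.008,-0.07,0],[-0.013,-0.115,0],[-0.018,-0.16,0],[-0.023,-0.205,0],[-0.028,-0.25,0],[-0.033,-0.295,0],[-0.038,-0.34,0],[-0.043,-0.385,0],[-0.047,-0.42,0],[-0.05,-0.445,0],[-0.051,-0.461,0]],"turn":[0,0,0,0,0,0,-0.5,-1,-2,-3,-3.5,-3.5]}' && python3 -m pendant '{"fingers":[0,0,0],"delta_pos":[[0,0,0],[0,0,0],[0,0,0]],"turn":[0,0,0]}'
python3 - <<'E'
from h import *
snap('side','s10.png'); snap('scene','c10.png'); snap('wrist','w10.png'); s=r.state(); tp=s['tool_pos'];print(tp,s['tcp_rot'])
def slot(fn,im):
    c,n=np.array([.4635,.227]),.187; ux=np.array([np.cos(n),np.sin(n)]); uy=np.array([-ux[1],ux[0]])
    P=[np.append(c+a*ux+b*uy,.110) for a,b in [(-.088,-.008),(.088,-.008),(.088,.008),(-.088,.008)]]
    q=np.array([proj(fn,p)*8 for p in P]).round().astype(np.int32); return cv2.polylines(im,[q],True,(0,0,255),1,cv2.LINE_AA,3)
L=[slot(f,overlay(f,tp,s['tcp_rot'][2])) for f in ['s10.png','c10.png','w10.png']]
u,v=proj('s10.png',tp-[0,0,.05]).astype(int); a=cv2.resize(L[0][v-70:v+70,u-65:u+65],(371,400),interpolation=2)
u,v=proj('c10.png',tp-[0,0,.05]).astype(int); u=max(u,65);v=max(v,70); b=cv2.resize(L[1][v-70:v+70,u-75:u+75],(429,400),interpolation=2)
w=np.zeros((200,800,3),np.uint8); w[:, :400]=L[2][20:220,180:580]
cv2.imwrite('pics/m10.png',np.vstack([np.hstack([a,b]),w]))
E
```

```text
clock: 15.3
tool_pos: [0.462, 0.2291, 0.2409]
tcp_rot: [3.141, 0.002, 0.19]
wrist_force: [-0.6, -0.5, -2.1]
width: 0.032
clock: 15.6
tool_pos: [0.464, 0.2254, 0.2419]
tcp_rot: [3.141, 0.0, 0.184]
wrist_force: [0.3, -0.4, -3.6]
width: 0.032
[0.46394604 0.22586373 0.24214617] [ 3.14132039e+00 -1.80587513e-06  1.84775957e-01]
```

View pics/m10.png

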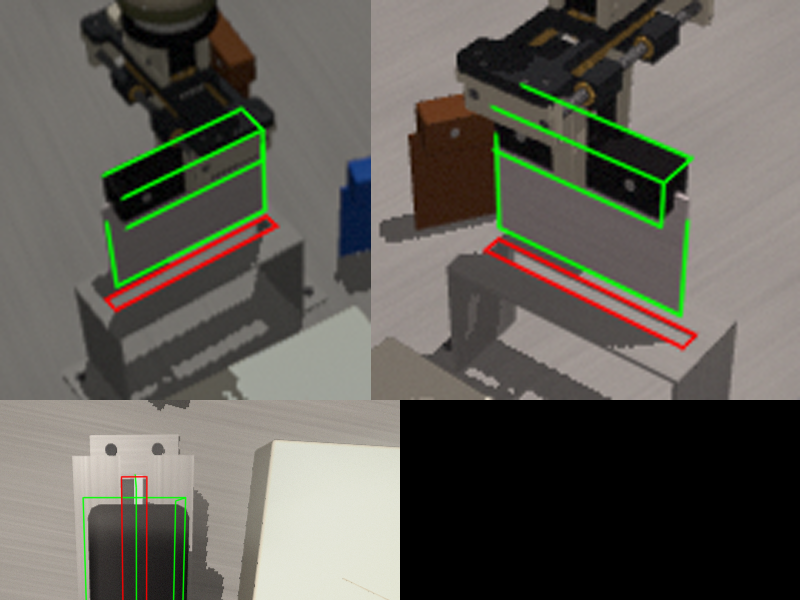

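```bash
python3 -m pendant '{"fingers":[0,0,0,0,0,0,0,0,0,0,0,0],"delta_pos":[[0,-0.001,0],[0,-0.001,0.01],[0,-0.001,0.02],[0,-0.001,0.03],[0,-0.001,0.04],[0,-0.001,0.053],[0,-0.001,0.066],[0,-0.001,0.079],[0,-0.001,0.09],[0,-0.001,0.098],[0,-0.001,0.103],[0,-0.001,0.103]],"turn":[0,0,0,0,0,0,0,0,0,0,0,0]}'
```

```text
clock: 16.95
tool_pos: [0.4632, 0.2279, 0.1385]
tcp_rot: [3.141, 0.001, 0.187]
wrist_force: [0.5, 0.6, -2.3]
width: 0.032
```

```bash
python3 -m pendant '{"fingers":[0,0,0,0],"delta_pos":[[0,0,0.001],[0,0,0.002],[0,0,0.002],[0,0,0.002]],"turn":[0,0,0,0]}' && python3 -m pendant '{"fingers":[1,1,1,1,1,1,1,1,1,1,1,1],"delta_pos":[[0,0,0],[0,0,0],[0,0,0],[0,0,0],[0,0,0],[0,0,0],[0,0,0],[0,0,0],[0,0,0],[0,0,0],[0,0,0],[0,0,0]],"turn":[0,0,0,0,0,0,0,0,0,0,0,0]}'
```

```text
clock: 17.35
tool_pos: [0.4635, 0.2281, 0.1374]
tcp_rot: [-3.141, -0.0, 0.187]
wrist_force: [-0.1, 0.4, -2.7]
width: 0.0318
clock: 18.55
tool_pos: [0.4634, 0.2281, 0.1371]
tcp_rot: [3.142, 0.0, 0.187]
wrist_force: [0.3, -0.8, 0.3]
width: 0.093
```

Now I'll retreat straight up, swing aside so the cameras have a clear view, and check.

```bash
python3 -m pendant '{"fingers":[1,1,1,1,1,1,1,1,1,1,1,1],"delta_pos":[[0,0,-0.02],[0,0,-0.05],[0,0,-0.09],[0,0,-0.13],[0,0,-0.17],[0,0,-0.17],[0.03,0.03,-0.17],[0.07,0.03,-0.17],[0.11,0.03,-0.17],[0.13,0.03,-0.17],[0.13,0.03,-0.17],[0.13,0.03,-0.17]],"turn":[0,0,0,0,0,0,0,0,0,0,0,0]}'
python3 - <<'E'
from h import *
snap('side','s11.png'); snap('scene','c11.png')
tp=[.4634,.228,.136]
a=cv2.imread('pics/s11.png')[170:470,210:510]; b=overlay('s11.png',tp,.187)[190:270,230:345]; c=overlay('c11.png',tp,.187)[120:290,270:440]
s0=cv2.imread('pics/side0.png'); s1=cv2.imread('pics/s11.png')
t=np.zeros((600,800,3),np.uint8); t[:450,:450]=cv2.resize(a,(450,450),interpolation=2); t[:243,450:]=cv2.resize(b,(350,243),interpolation=2); t[245:595,450:]=cv2.resize(c,(350,350),interpolation=2)
cv2.imwrite('pics/m11.png',t)
E
```

```text
clock: 19.75
tool_pos: [0.5959, 0.2224, 0.3059]
tcp_rot: [3.141, 0.002, 0.186]
wrist_force: [-0.9, -0.3, -0.1]
width: 0.0925
```

The viewer's limit is reached, so I'll check numerically: handle pixels before and after, and bone and jar colours.

```bash
python3 - <<'E'
from h import *
a=cv2.imread('pics/side0.png').astype(int); b=cv2.imread('pics/s11.png').astype(int)
for n,i in (('before',a),('after',b)):
    m=(i[190:235,255:335].max(2)<40); ys,xs=np.nonzero(m); print(n,'handle px',m.sum(),xs.min(),xs.max(),ys.min(),ys.max(),xs.mean(),ys.mean(), 'angle',cv2.fitLine(np.c_[xs,ys].astype(np.float32),cv2.DIST_L2,0,.01,.01)[:2].ravel())
hsv=cv2.cvtColor(b.astype(np.uint8),cv2.COLOR_BGR2HSV)
m=((hsv[...,0]>7)&(hsv[...,0]<22)&(hsv[...,1]>85)&(hsv[...,2]>60)).astype(np.uint8); m[:, :240]=0; m[:230]=0
n,l,st,ce=cv2.connectedComponentsWithStats(m)
for k in range(1,n):
    if st[k,4]>25: print('bone blob',st[k],back('s11.png',*ce[k],.025)[:2])
for r0 in [(slice(205,265),slice(398,440)),(slice(255,305),slice(435,480))]:
    d=np.abs(a[r0]-b[r0]).max(2); print('jar diff frac',(d>40).mean(), cv2.phaseCorrelate(a[r0].mean(2).astype(np.float32),b[r0].mean(2).astype(np.float32)))
E
```

```text
before handle px 805 9 58 4 40 33.83726708074534 21.869565217391305 angle [ 0.8841943 -0.4671193]
after handle px 806 9 58 5 40 33.521091811414394 22.287841191067 angle [ 0.8893259 -0.4572739]
bone blob [410 341  37  26 550] [ 0.62167515 -0.23451779]
bone blob [386 359  24  21 288] [ 0.53633101 -0.23292794]
bone blob [349 372  33  32 424] [ 0.44950867 -0.24391683]
jar diff frac 0.09126984126984126 ((0.26235655236533617, -0.2812138769985708), 0.5382952426981042)
jar diff frac 0.07333333333333333 ((0.49237790098048606, 0.04845538412729411), 0.7113208582136367)
```

```bash
python3 -c "
from h import *
print(r.close_job(), r.state()['clock'])"
```

```text
the job is handed in; nothing more can be done
the job is handed in; nothing more can be done
```

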